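# Empty the seed shaker in the tipping stand

## Robot

A 6-joint arm with a two-finger parallel gripper is mounted at the origin on the work surface. World frame = base frame: x ahead of the robot, y to its left, z up, the work surface at z = 0. Lengths are in mm, angles in degrees, forces in N, time in s.
With the tool pointing down it reaches from about 275 to 875 mm from the base axis. Payload 12.5 kg.
Tool frame: the origin (TCP) lies midway between the tips of the shut fingers; the grasp point (between the pads) lies 19 mm behind it; z points along the fingers, y is the direction in which the jaws open and shut (so a half turn about z gives the same grasp; the last joint's range is limited). The gripper opens to 85 mm and grips with 20 to 120 N. Pads are 22 mm wide; open, the fingers measure 114 mm over their backs; the gripper's body (76 mm by 85 mm) begins 54 mm behind the grasp point. The pads swing forward as they close: fully open they stand 13 mm farther back than shut.
Start: joints at [60.126, 20.094, 94.641, -0, 65.266, -4.847], TCP at [232.641, 498.36, 231.29] pointing down, gripper open.
Joint ranges: [-157.81, 157.81], [-45, 120.19], [0.68, 151.7], [-89.99, 269.99], [4.06, 180], [-164.3, 164.3]. Speed limits (degrees/s): [127.2, 127.2, 159.86, 180, 180, 180].

## Interface

Orientations are given as [roll, pitch, yaw] about the fixed x, y, z axes, in that order (R = Rz(yaw) Ry(pitch) Rx(roll)).
In Python, from workcell import telemetry, viewer, r gives the robot as it stands.
- The arm moves only by the tool step_arm, never from a script. Its argument "moves" is a list of rows, each a list of 7 numbers: the shift along the world's x, y, z in m, then the turn, a rotation vector about the world's x, y, z in degrees, then the closure, from 0 (fully open) to 1 (shut). In form: [[tx, ty, tz, rx, ry, rz, grip], ...]. A call has 1 to 12 rows; each row shifts and turns the commanded pose from where the row before left it; what a row does not reach is not made up. A row lasts 1/12 s, in which the tool goes at most 41.7 mm and 7.16 degrees, less where a joint would pass 70% of its speed; a pose out of reach is approached as far as the arm can. A call with a gripper value outside its range is refused whole. The fingers move at their own pace and stop on an object; "force" is the grip in N (left out, the last holds). Time passes only in rows, so rows that do not move let the fingers close. It gives the time, the measured TCP pose, the force and the opening at its end, in the units of the state.
- telemetry.get_state(): the state, without advancing time (a new reading comes with each control period).
- viewer.get_image(name): name is "scene" or "top"; returns a dict with "pixels" (400x640x3 uint8, red, green, blue), "range_z" (400x640 float32, mm along the optical axis (not along the pixel's ray), 0 where there is no reading), "mtx" (3x3 intrinsics, pixels), "origin" and "orientation" of the camera in the world. Camera axes: x right, y up, looking along -z (the intrinsics and any distortion apply to the point x, -y, -z); pixel columns grow to the right and rows downward; lengths in mm; the calibration is good to about 2 mm. A picture is of the moment at which its call begins.
- r.sign_off(): hands the job in, once; it reports no verdict.
The state is a dict: "clock": time; "qpos": joint angles; "joint_velocities": joint speeds; "joint_efforts": joint torques, N m; "eef_pos": TCP position; "tcp_rot": TCP orientation; "force": force on the tool from outside, world axes, zero at the start; "wrist_torque": the same for the moment, N m; "gripper_width": finger opening in mm.
Only numpy, scipy, OpenCV 4.12 (cv2) and the standard library are available. Lean on these libraries where they do the work, as an engineer would, in place of code of your own. Each camera call takes 0.05 s, during which the arm holds its last target.

## Task

Two acorns are too big for the sieve holes of the shaker jar in the tipping stand. Twist the perforated cap a quarter turn anticlockwise, lift it off and lay it flat, right way up, in the round cap rest on the stand; then turn the stand's crank over so that both acorns pour out of the open jar into the pan below, and let go.

Things in the scene. Friction and masses are not known exactly. Their poses are not given: they have to be found in the camera images.
- stand: Grey fixed stand, clear jar upright between posts. Lengths in mm, in its frame: origin on the bench under the jar's axis, z up. The jar tips stiffly (0.2 N m, stays put) to +x about the y-axis line x=0, z=120, up to 126 deg. Its crank has a free-turning black grip, 14 across, along y from 61 to 113, 70 from that line: at x=-61, z=155 (60 deg from vertical) at first, over the top to x=64, z=148.
- cap: Steel cap with a pattern of holes, on the jar, 62 mm across, 20 high. Origin: centre of its lower edge (z=164 at first), z up, x along the stand's x at first. Two inner tabs sit under lugs: turn it 60 to 120 deg anticlockwise seen from above (best 85), then lift; unturned it will not lift. Its rest is a round dish on the stand, centre x=0, y=-130, 88 wide inside, floor z=6, rim z=12.
- acorn_a: Brown acorn, 24 mm long, 17 across, origin at its middle; at first on the floor of the jar (z=79; mouth 40 wide at z=180). It slides out once the jar is tipped beyond about 110 deg. The pan that catches it is an open aluminium tray fixed on the stand: x from 15 to 175, y from -65 to 65, floor z=13, rim z=45 mm in the stand's frame.
- acorn_b: The other acorn in the jar, just like the first.
Not all that is in view belongs to the job. What is shaped like the cap but brown is not meant.

How it is judged:
By the outcome, as a careful person would: the job done as asked, in the order asked, and still so for the second after the job is handed in, with the robot touching nothing.
It also fails if it takes over 59 s, if anything falls off the work surface, if the arm or the gripper's body presses on something with over 40 N, if the wrist force passes 120 N, or if a joint passes its speed limit or range.

## Working session

There is one attempt and no reset: what is moved stays moved. The work goes in short steps, Python scripts to look and compute and a tool call to move; the robot and the scene stay as the last step left them, time stands still between calls to the robot, and variables do not carry over. Pictures are saved under pics/ and viewed, and the job is handed in when it is done.

Besides the shell and the picture viewer there is one more tool, called after "Request:" in YAML: its name, and indented under it one key for each argument. step_arm: Moves the arm, as the interface text tells. Its arguments: {"type":"object","properties":{"moves":{"type":"array"},"force":{"type":"number"}},"required":["moves"]}

```bash
mkdir -p pics; ls; cat > h.py <<'E'
import sys; sys.path.insert(0,'.')
import numpy as np, cv2
from workcell import telemetry, viewer, r
def grab(n,f=None):
    d=viewer.get_image(n)
    if f: cv2.imwrite('pics/'+f,cv2.cvtColor(d['pixels'],cv2.COLOR_RGB2BGR))
    return d
E
python3 - <<'E'
from h import *
for n in ('scene','top'):
    d=grab(n,n+'0.png'); np.savez('%s0.npz'%n,**{k:np.array(v) for k,v in d.items()})
    print(n,{k:v for k,v in d.items() if k not in('pixels','range_z')})
print(telemetry.get_state())
E
```

```text
pics
scene {'mtx': array([[443.82308261,   0.        , 326.6036017 ],
       [  0.        , 443.82308261, 199.59600229],
       [  0.        ,   0.        ,   1.        ]]), 'origin': array([1022.1255134 ,  242.24790311,  645.7235544 ]), 'orientation': array([ 47.22299096,  -0.30290155, 110.7010889 ])}
top {'mtx': array([[457.12983957,   0.        , 323.07490535],
       [  0.        , 457.12983957, 200.27306396],
       [  0.        ,   0.        ,   1.        ]]), 'origin': array([394.6640568 ,  67.811868  , 804.87702692]), 'orientation': array([  8.89980845,  -0.39505147, -91.10916279])}
{'clock': 0.1, 'qpos': array([ 6.01261230e+01,  2.01200024e+01,  9.46719999e+01,  1.29483015e-03,
        6.52654751e+01, -4.84705762e+00]), 'joint_velocities': array([-0.00238196, -0.1397508 , -0.0360412 ,  0.00714051,  0.01868636,
        0.08321136]), 'joint_efforts': array([ 2.70019682e-04, -5.06836903e+01, -2.91877234e+01, -1.64510088e-04,
        2.64561000e-03,  4.20273565e-06]), 'eef_pos': array([232.50089216, 498.12545832, 230.83270031]), 'tcp_rot': array([-1.79942827e+02, -6.02791508e-03,  1.54972635e+02]), 'force': array([ 0.21126822,  0.15099095, -0.68817555]), 'wrist_torque': array([-0.00652554,  0.01643991,  0.04584785]), 'gripper_width': 85.19123761451971}
```

View pics/scene0.png

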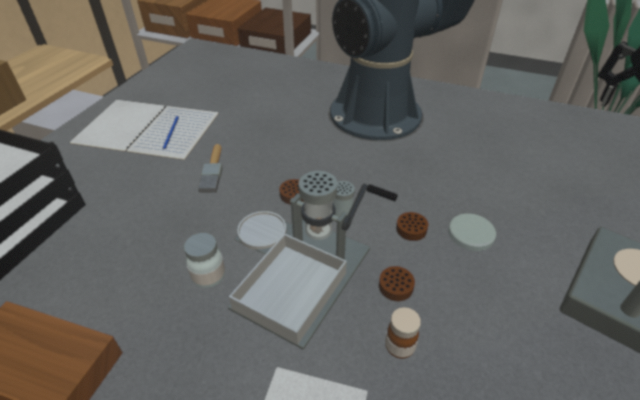

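View pics/top0.png

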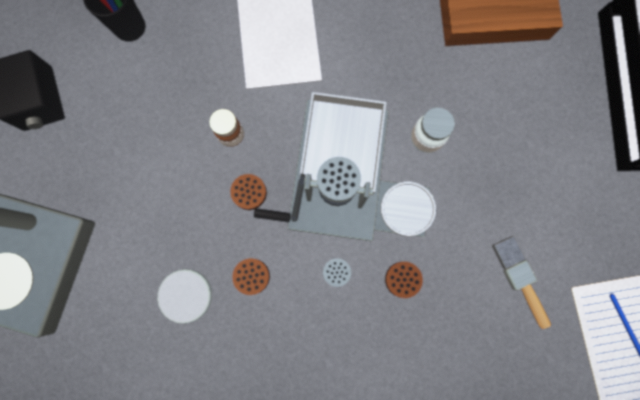

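The top view shows the steel cap on the jar at (339,179), the black crank grip at about (254–290,214), the cap rest at (408,208), and the pan above the jar in the image. The candidates are:
- Brown caps at (248,191), (251,276) and (404,279), which are excluded by colour.
- A small steel disc on the bench at (337,272), which is not on the jar.
- A plain dish at (184,296), which is not on the stand.

The cap on the jar fits the description. Next I'll take an enlarged crop and measure the stand.

```bash
cat >> h.py <<'E'
from scipy.spatial.transform import Rotation as Rn
def ray(d,u,v):
    K=d['mtx']; p=np.array([(u-K[0,2])/K[0,0],-(v-K[1,2])/K[1,1],-1.])
    return np.array(d['origin']),Rn.from_euler('xyz',d['orientation'],degrees=True).as_matrix()@p
def onz(d,u,v,z):
    o,k=ray(d,u,v); return o+k*(z-o[2])/k[2]
def cloud(d):
    z=d['range_z']; v,u=np.indices(z.shape); K=d['mtx']
    P=np.stack([(u-K[0,2])/K[0,0]*z,-(v-K[1,2])/K[1,1]*z,-z],-1)
    return P@Rn.from_euler('xyz',d['orientation'],degrees=True).as_matrix().T+np.array(d['origin'])
def proj(d,P):
    p=(np.asarray(P,float)-np.array(d['origin']))@Rn.from_euler('xyz',d['orientation'],degrees=True).as_matrix()
    K=d['mtx']; return K[0,0]*p[...,0]/-p[...,2]+K[0,2], K[1,1]*p[...,1]/p[...,2]+K[1,2]
E
python3 - <<'E'
from h import *
t=dict(np.load('top0.npz')); s=dict(np.load('scene0.npz'))
P=cloud(t); Q=cloud(s)
for n,C in(('top',P),('scene',Q)):
    m=(C[...,2]>176)&(C[...,2]<192)&(abs(C[...,0]-420)<120)&(abs(C[...,1]-60)<70)
    ys,xs=np.nonzero(m); print(n,m.sum(),C[m].mean(0) if m.sum() else '')
    if m.sum(): 
        (cx,cy),rr=cv2.minEnclosingCircle(np.stack([xs,ys],1).astype(np.float32)); d=t if n=='top' else s
        print('circ',cx,cy,rr,onz(d,cx,cy,184))
def cropbig(d,x0,y0,w,h,f,k):
    im=cv2.cvtColor(d['pixels'],cv2.COLOR_RGB2BGR)[y0:y0+h,x0:x0+w]; cv2.imwrite('pics/'+f,cv2.resize(im,None,fx=k,fy=k,interpolation=cv2.INTER_CUBIC))
cropbig(t,235,85,210,160,'ctop.png',3.75); cropbig(s,220,150,190,200,'csc.png',3)
g=t['pixels'].astype(int); m=(g.max(2)<50); m[:195]=0;m[235:]=0;m[:,:245]=0;m[:,300:]=0
ys,xs=np.nonzero(m); print('grip px',xs.min(),xs.max(),ys.min(),ys.max(),np.median(P[m],0))
for (u,v) in((255,213),(289,217)): print(onz(t,u,v,162))
print('rest',onz(t,408.5,208.5,12))
E
```

```text
top 1321 [517.50639833  39.32140957 184.70353976]
circ 338.8999938964844 178.6999969482422 22.318256378173828 [521.63426755  39.14368045 184.        ]
scene 653 [519.04435318  42.07249147 184.33266276]
circ 317.5 184.5 19.039531707763672 [526.58930892  42.12469698 184.        ]
grip px 255 289 209 220 [475.52213481 132.82187683 161.75209863]
[478.75743106 158.15520639 162.        ]
[472.16566706 110.0925652  162.        ]
rest [501.36449767 -89.50308098  12.        ]
```

```bash
sleep 1
```

```text
(no output)
```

View pics/ctop.png

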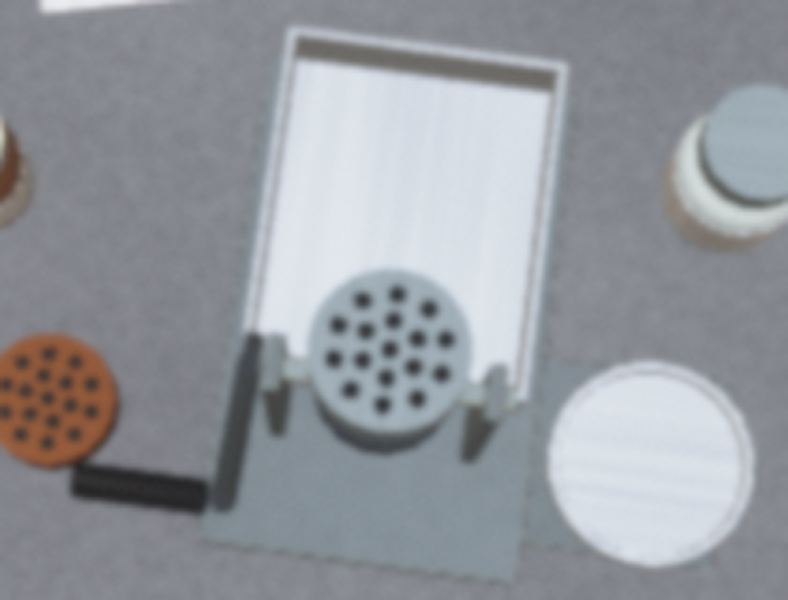

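View pics/csc.png

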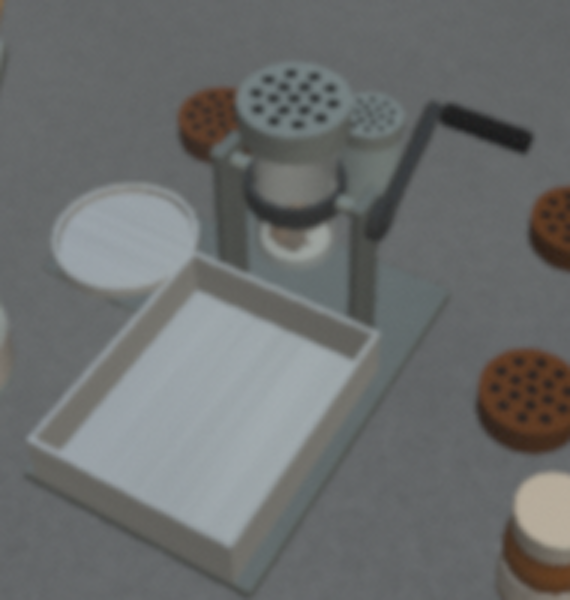

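The enlarged crop confirms the steel cap on the jar: top face centre at about (338.7,178.1), with 19 holes and no brown. I'll now fit the stand pose.

```bash
python3 - <<'E'
from h import *
t=dict(np.load('top0.npz')); s=dict(np.load('scene0.npz'))
T=lambda x,y,z: onz(t,235+x/3.75-.4,85+y/3.75-.4,z)
S=lambda x,y,z: onz(s,220+x/3-.4,150+y/3-.4,z)
obs=[('cap',T(389,350,184),(0,0)),('rest',T(651,463,12),(0,-130)),('p1',T(292,29,45),(176,66)),('p2',T(566,66,45),(176,-66)),
('g1',T(72,483,162),(-61,113)),('g2',T(209,495,162),(-61,61)),
('capS',S(295,98,184),(0,0)),('restS',S(125,239,12),(0,-130)),('p1S',S(236,546,45),(176,66)),('p2S',S(31,438,45),(176,-66)),('p3S',S(197,258,45),(14,-66)),('p4S',S(377,335,45),(14,66))]
for sel in (obs[:6],obs[6:],obs):
    A=np.array([o[2] for o in sel],float);B=np.array([o[1][:2] for o in sel])
    a=(A-A.mean(0))@[1,1j];b=(B-B.mean(0))@[1,1j]
    th=np.angle((a.conj()*b).sum()); c=B.mean(0)@[1,1j]-np.exp(1j*th)*(A.mean(0)@[1,1j])
    print(np.degrees(th),c)
    for o,x in zip(sel,A):
        e=o[1][:2]@[1,1j]-(np.exp(1j*th)*(x@[1,1j])+c); print('  ',o[0],o[1].round(1),np.round(e,1))
E
```

```text
-8.949032615533634 (521.8256754200303+39.07402144044575j)
   cap [522.7  39.9 184. ] (0.9+0.8j)
   rest [502.1 -89.   12. ] (0.5+0.3j)
   p1 [704.7  75.1  45. ] (-1.3-1.8j)
   p2 [684.5 -51.9  45. ] (-0.9+1.6j)
   g1 [478.2 159.8 162. ] (-0.9-0.3j)
   g2 [472.7 108.2 162. ] (1.6-0.6j)
-8.61035151709393 (523.0321984845127+41.89099269417025j)
   capS [521.3  40.8 184. ] (-1.8-1.1j)
   restS [506.2 -85.9  12. ] (2.6+0.7j)
   p1S [703.1  79.4  45. ] (-3.8-1.4j)
   p2S [682.9 -49.2  45. ] (-4.2+0.5j)
   p3S [531.6 -20.6  45. ] (4.6+4.8j)
   p4S [549.3 101.5  45. ] (2.5-3.5j)
-8.708678005852942 (522.4583571437952+40.451620406516824j)
   cap [522.7  39.9 184. ] (0.3-0.5j)
   rest [502.1 -89.   12. ] (-0.6-1j)
   p1 [704.7  75.1  45. ] (-1.7-3.9j)
   p2 [684.5 -51.9  45. ] (-1.9-0.5j)
   g1 [478.2 159.8 162. ] (-1.1-1.5j)
   g2 [472.7 108.2 162. ] (1.3-1.8j)
   capS [521.3  40.8 184. ] (-1.2+0.3j)
   restS [506.2 -85.9  12. ] (3.4+2.1j)
   p1S [703.1  79.4  45. ] (-3.3+0.4j)
   p2S [682.9 -49.2  45. ] (-3.5+2.2j)
   p3S [531.6 -20.6  45. ] (5.3+6.3j)
   p4S [549.3 101.5  45. ] (3-2j)
```

Request:
step_arm:
  moves:
    - [0.018,-0.0285,0.001,0,0,-4.6,0]
    - [0.018,-0.0285,0.001,0,0,-4.6,0]
    - [0.018,-0.0285,0.001,0,0,-4.6,0]
    - [0.018,-0.0285,0.001,0,0,-4.6,0]
    - [0.018,-0.0285,0.001,0,0,-4.6,0]
    - [0.018,-0.0285,0.001,0,0,-4.6,0]
    - [0.018,-0.0285,0.001,0,0,-4.6,0]
    - [0.018,-0.0285,0.001,0,0,-4.6,0]
  force: 60

```text
clock: 0.77
eef_pos: [377.1, 268.8, 239.2]
tcp_rot: [-180.0, -0.0, 118.0]
force: [0.4, 0.4, -0.3]
gripper_width: 85.5
```

Request:
step_arm:
  moves:
    - [0.018,-0.0285,0.001,0,0,-4.6,0]
    - [0.018,-0.0285,0.001,0,0,-4.6,0]
    - [0.018,-0.0285,0.001,0,0,-4.6,0]
    - [0.018,-0.0285,0.001,0,0,-4.6,0]
    - [0.018,-0.0285,0.001,0,0,-4.6,0]
    - [0.018,-0.0285,0.001,0,0,-4.6,0]
    - [0.018,-0.0285,0.001,0,0,-4.6,0]
    - [0.018,-0.0285,0.001,0,0,-4.6,0]
    - [0,0,0,0,0,0,0]
    - [0,0,0,0,0,0,0]
    - [0,0,0,0,0,0,0]

```text
clock: 1.68
eef_pos: [520.2, 42.5, 246.9]
tcp_rot: [-179.9, -0.0, 81.4]
force: [-0.3, 1.0, 0.4]
gripper_width: 85.4
```

Request:
step_arm:
  moves:
    - [0.002,-0.0025,-0.02,0,0,0,0]
    - [0,0,-0.02,0,0,0,0]
    - [0,0,-0.02,0,0,0,0]
    - [0,0,-0.01,0,0,0,0]
    - [0,0,-0.01,0,0,0,0]
    - [0,0,0,0,0,0,0]
    - [0,0,0,0,0,0,0]

```text
clock: 2.27
eef_pos: [522.7, 40.2, 167.6]
tcp_rot: [-180.0, -0.0, 81.4]
force: [0.4, 0.3, 0.4]
gripper_width: 85.3
```

```bash
python3 - <<'E'
from h import *
a=[]
for n in('scene','top'):
    d=grab(n,n+'1.png')
    u,v=proj(d,[522,40,180]); x0=int(u)-60;y0=int(v)-70
    a.append(cv2.resize(cv2.cvtColor(d['pixels'],cv2.COLOR_RGB2BGR)[y0:y0+140,x0:x0+130],None,fx=3,fy=3,interpolation=cv2.INTER_CUBIC))
cv2.imwrite('pics/c1.png',np.hstack(a))
E
```

```text
(no output)
```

View pics/c1.png

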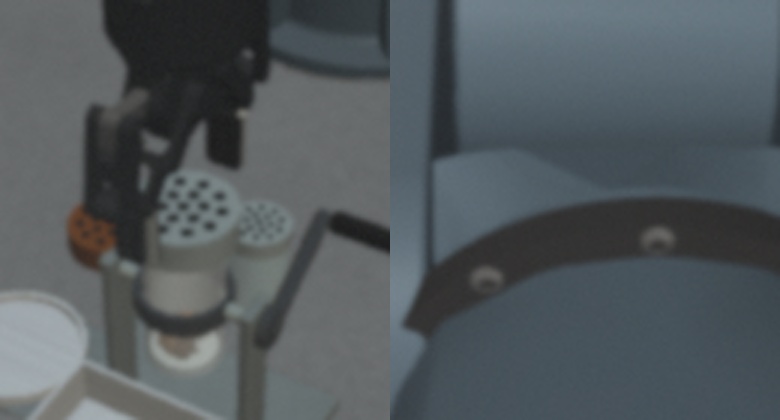

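The crop shows the near finger tip at about (140,268) and the far finger at about (225,150). They straddle the steel cap at (195,205). Closing.

Request:
step_arm:
  moves:
    - [0,0,0,0,0,0,0.5]
    - [0,0,0,0,0,0,1]
    - [0,0,0,0,0,0,1]
    - [0,0,0,0,0,0,1]
    - [0,0,0,0,0,0,1]
    - [0,0,0,0,0,0,1]
    - [0,0,0,0,0,0,1]
    - [0,0,0,0,0,0,1]
  force: 60

```text
clock: 3.03
eef_pos: [523.1, 39.9, 168.4]
tcp_rot: [179.9, -0.0, 81.4]
force: [-2.5, -1.2, 8.0]
gripper_width: 59.9
```

```bash
python3 - <<'E'
from h import *
d=grab('scene')
u,v=proj(d,[522,40,180]); x0=int(u)-60;y0=int(v)-70
cv2.imwrite('pics/c2.png',cv2.resize(cv2.cvtColor(d['pixels'],cv2.COLOR_RGB2BGR)[y0:y0+130,x0:x0+130],None,fx=4.5,fy=4.5,interpolation=cv2.INTER_CUBIC))
print(telemetry.get_state())
E
```

```text
{'clock': 3.0833, 'qpos': array([-7.28687745e-01,  2.18354346e+01,  1.02024721e+02,  9.33453155e-04,
        5.60512579e+01,  7.89565493e+00]), 'joint_velocities': array([-0.04309927, -0.06595107,  0.00660705,  0.05970058,  0.08822362,
       -0.09182596]), 'joint_efforts': array([-1.89418970e-01, -4.54795039e+01, -2.46175933e+01, -2.80807185e-02,
       -5.61928377e-01,  2.18383363e-02]), 'eef_pos': array([523.07842327,  39.85447093, 168.41412412]), 'tcp_rot': array([ 1.79912360e+02, -1.29368158e-02,  8.13751465e+01]), 'force': array([-1.72994246, -0.59051501,  7.76372732]), 'wrist_torque': array([0.05563492, 0.41093554, 0.04281186]), 'gripper_width': 60.39547772788323}
```

View pics/c2.png

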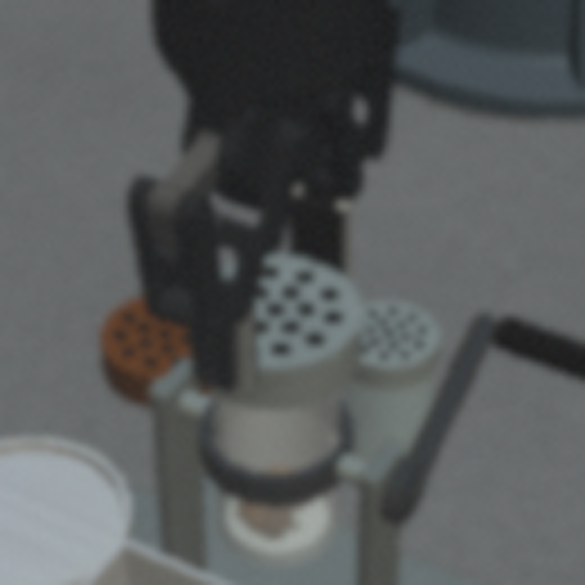

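Request:
step_arm:
  moves:
    - [0,0,0,0,0,3,1]
    - [0,0,0,0,0,5,1]
    - [0,0,0,0,0,5,1]
    - [0,0,0,0,0,5,1]
    - [0,0,0,0,0,5,1]
    - [0,0,0,0,0,5,1]
    - [0,0,0,0,0,5,1]
    - [0,0,0,0,0,5,1]
    - [0,0,0,0,0,5,1]

```text
clock: 3.83
eef_pos: [523.5, 39.8, 168.5]
tcp_rot: [179.9, 0.1, 124.6]
force: [0.8, -0.6, 6.4]
gripper_width: 60.1
```

Request:
step_arm:
  moves:
    - [0,0,0,0,0,5,1]
    - [0,0,0,0,0,5,1]
    - [0,0,0,0,0,5,1]
    - [0,0,0,0,0,5,1]
    - [0,0,0,0,0,5,1]
    - [0,0,0,0,0,5,1]
    - [0,0,0,0,0,5,1]
    - [0,0,0,0,0,5,1]
    - [0,0,0,0,0,3,1]
    - [0,0,0,0,0,0,1]
    - [0,0,0,0,0,0,1]
    - [0,0,0,0,0,0,1]

```text
clock: 4.83
eef_pos: [523.5, 39.8, 168.5]
tcp_rot: [180.0, 0.1, 167.4]
force: [-0.5, 0.2, 5.8]
gripper_width: 60.4
```

```bash
python3 - <<'E'
from h import *
d=grab('scene')
u,v=proj(d,[522,40,180]); x0=int(u)-60;y0=int(v)-70
cv2.imwrite('pics/c3.png',cv2.resize(cv2.cvtColor(d['pixels'],cv2.COLOR_RGB2BGR)[y0:y0+130,x0:x0+130],None,fx=4.5,fy=4.5,interpolation=cv2.INTER_CUBIC))
s=telemetry.get_state();print(s['clock'],s['qpos'],s['wrist_torque'])
E
```

```text
4.8833 [-7.31558215e-01  2.18466254e+01  1.02003878e+02  2.95960735e-03
  5.60078318e+01 -7.81065215e+01] [0.08157538 0.00351284 0.06171952]
```

View pics/c3.png

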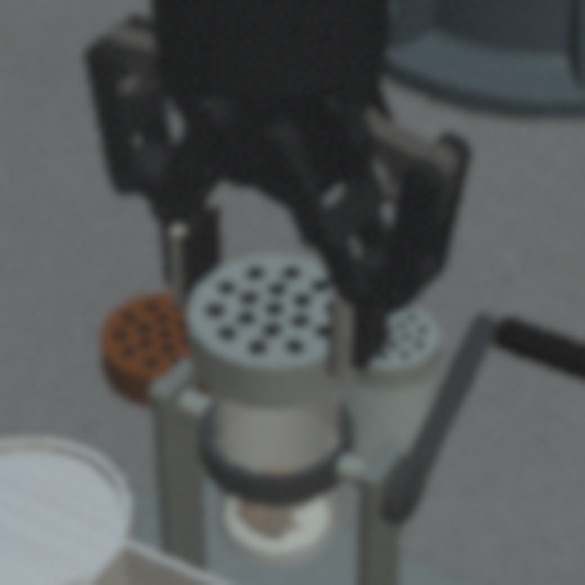

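The picture shows the jaws turned about 86° and now gripping along the stand's y, with the cap top at (260,305). I'll lift gently and check the force.

Request:
step_arm:
  moves:
    - [0,0,0.002,0,0,0,1]
    - [0,0,0.002,0,0,0,1]
    - [0,0,0.002,0,0,0,1]
    - [0,0,0.002,0,0,0,1]

```text
clock: 5.22
eef_pos: [522.7, 39.9, 175.5]
tcp_rot: [180.0, 0.0, 167.4]
force: [0.2, -0.6, -1.2]
gripper_width: 59.9
```

Force is low (-1 N). Continuing up.

Request:
step_arm:
  moves:
    - [0,0,0.005,0,0,0,1]
    - [0,0,0.01,0,0,0,1]
    - [0,0,0.015,0,0,0,1]
    - [0,0,0.015,0,0,0,1]
    - [0,0,0.015,0,0,0,1]
    - [0,0,0,0,0,0,1]
    - [0,0,0,0,0,0,1]

```text
clock: 5.8
eef_pos: [522.8, 39.9, 236.1]
tcp_rot: [180.0, 0.1, 167.4]
force: [-0.0, -0.6, -1.3]
gripper_width: 60.1
```

```bash
python3 - <<'E'
from h import *
d=grab('scene')
u,v=proj(d,[522,40,210]); x0=int(u)-65;y0=int(v)-75
cv2.imwrite('pics/c4.png',cv2.resize(cv2.cvtColor(d['pixels'],cv2.COLOR_RGB2BGR)[y0:y0+150,x0:x0+150],None,fx=4,fy=4,interpolation=cv2.INTER_CUBIC))
print(x0,y0)
E
```

```text
252 94
```

View pics/c4.png

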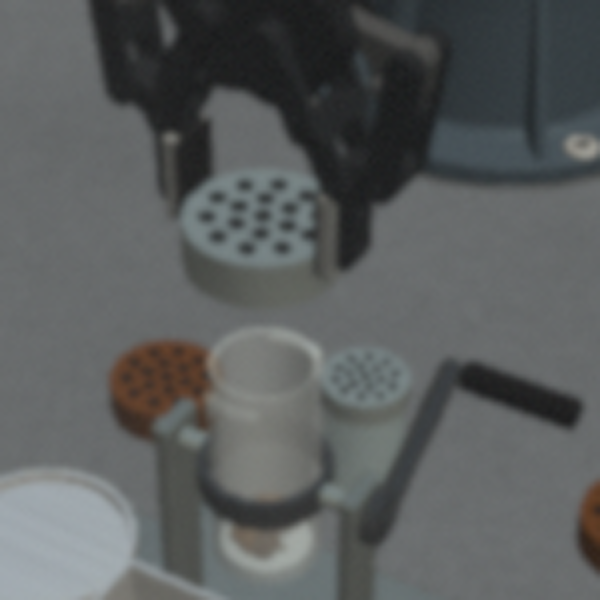

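The cap is off the jar and held level at (255,220), with the finger tips above its lower edge. The jar mouth is open at (265,360). Next I'll carry it to the rest at about (502,-88.5).

Request:
step_arm:
  moves:
    - [-0.0025,-0.016,0,0,0,0,1]
    - [-0.0025,-0.016,0,0,0,0,1]
    - [-0.0025,-0.016,0,0,0,0,1]
    - [-0.0025,-0.016,0,0,0,0,1]
    - [-0.0025,-0.016,0,0,0,0,1]
    - [-0.0025,-0.016,0,0,0,0,1]
    - [-0.0025,-0.016,0,0,0,0,1]
    - [-0.0035,-0.0165,0,0,0,0,1]
    - [0,0,-0.02,0,0,0,1]
    - [0,0,-0.03,0,0,0,1]
    - [0,0,-0.03,0,0,0,1]
    - [0,0,-0.03,0,0,0,1]

```text
clock: 6.85
eef_pos: [500.9, -88.6, 123.4]
tcp_rot: [180.0, -0.1, 167.4]
force: [-0.5, -0.4, -0.6]
gripper_width: 59.9
```

Request:
step_arm:
  moves:
    - [0,0,-0.03,0,0,0,1]
    - [0,0,-0.03,0,0,0,1]
    - [0,0,-0.02,0,0,0,1]
    - [0,0,-0.01,0,0,0,1]
    - [0,0,0,0,0,0,1]
    - [0,0,0,0,0,0,1]
    - [0,0,0,0,0,0,1]

```text
clock: 7.43
eef_pos: [502.3, -88.8, 36.4]
tcp_rot: [-180.0, 0.1, 167.4]
force: [0.2, 0.3, 0.1]
gripper_width: 60.2
```

```bash
python3 - <<'E'
from h import *
a=[]
for n in('scene','top'):
    d=grab(n)
    u,v=proj(d,[502,-88,30]); x0=int(u)-60;y0=int(v)-65
    a.append(cv2.resize(cv2.cvtColor(d['pixels'],cv2.COLOR_RGB2BGR)[y0:y0+120,x0:x0+120],None,fx=3.3,fy=3.3,interpolation=cv2.INTER_CUBIC))
cv2.imwrite('pics/c5.png',np.hstack(a))
E
```

```text
(no output)
```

View pics/c5.png

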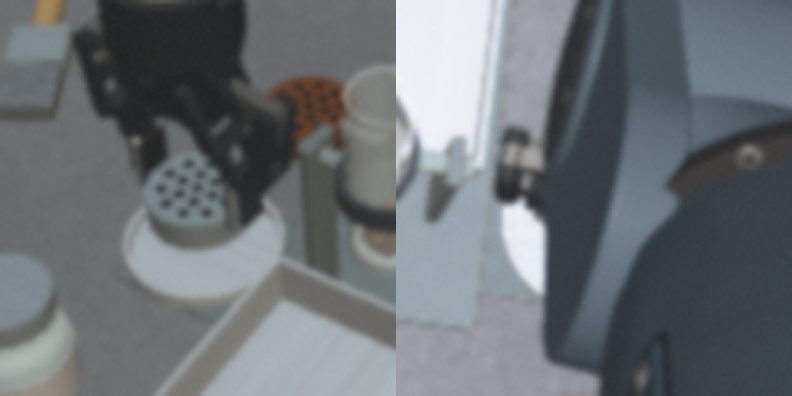

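The scene crop shows the cap at (190,190), level over the dish at (205,245) and 25 mm above it. Lowering.

Request:
step_arm:
  moves:
    - [0,0,-0.008,0,0,0,1]
    - [0,0,-0.008,0,0,0,1]
    - [0,0,-0.004,0,0,0,1]
    - [0,0,-0.002,0,0,0,1]
    - [0,0,-0.001,0,0,0,1]
    - [0,0,0,0,0,0,1]
    - [0,0,0,0,0,0,1]

```text
clock: 8.12
eef_pos: [501.7, -88.7, 12.3]
tcp_rot: [-180.0, 0.0, 167.4]
force: [-0.2, 0.6, -0.0]
gripper_width: 60.4
```

Request:
step_arm:
  moves:
    - [0,0,-0.001,0,0,0,1]
    - [0,0,0,0,0,0,1]
    - [0,0,-0.001,0,0,0,1]
    - [0,0,0,0,0,0,1]

```text
clock: 8.45
eef_pos: [501.8, -88.7, 10.7]
tcp_rot: [-180.0, 0.0, 167.4]
force: [-1.0, 0.3, 4.4]
gripper_width: 60.0
```

Contact at 4 N. I'll open, wait, then lift.

Request:
step_arm:
  moves:
    - [0,0,0,0,0,0,0.25]
    - [0,0,0,0,0,0,0.1]
    - [0,0,0,0,0,0,0]
    - [0,0,0,0,0,0,0]
    - [0,0,0,0,0,0,0]
    - [0,0,0,0,0,0,0]
    - [0,0,0.01,0,0,0,0]
    - [0,0,0.02,0,0,0,0]
    - [0,0,0.03,0,0,0,0]
    - [0,0,0.035,0,0,0,0]
    - [0,0,0.035,0,0,0,0]
    - [0,0,0.035,0,0,0,0]

```text
clock: 9.45
eef_pos: [501.2, -88.5, 177.7]
tcp_rot: [-180.0, 0.0, 167.4]
force: [0.4, -0.5, 0.2]
gripper_width: 85.5
```

Request:
step_arm:
  moves:
    - [0,0,0.03,0,0,0,0]
    - [0,0,0.03,0,0,0,0]
    - [0,0,0,0,0,0,0]
    - [0,0,0,0,0,0,0]

```text
clock: 9.78
eef_pos: [502.1, -88.7, 237.2]
tcp_rot: [-180.0, 0.2, 167.4]
force: [-0.3, -0.1, -0.7]
gripper_width: 85.2
```

```bash
python3 - <<'E'
from h import *
d=grab('scene')
u,v=proj(d,[502,-20,60]); x0=int(u)-90;y0=int(v)-80
cv2.imwrite('pics/c6.png',cv2.resize(cv2.cvtColor(d['pixels'],cv2.COLOR_RGB2BGR)[y0:y0+150,x0:x0+200],None,fx=3.5,fy=3.5,interpolation=cv2.INTER_CUBIC))
E
```

```text
(no output)
```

View pics/c6.png

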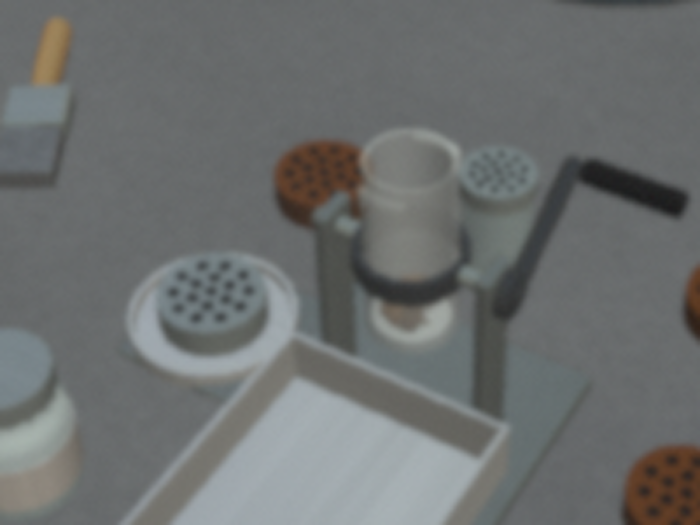

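The cap lies flat and right way up in the dish, at (212,300). Now to the crank grip at world ≈ (475.6,138,155), jaws along the stand's x.

Request:
step_arm:
  moves:
    - [-0.002,0.0162,0,0,0,-6.2,0]
    - [-0.002,0.0162,0,0,0,-6.2,0]
    - [-0.002,0.0162,0,0,0,-6.2,0]
    - [-0.002,0.0162,0,0,0,-6.2,0]
    - [-0.002,0.0162,0,0,0,-6.2,0]
    - [-0.002,0.0162,0,0,0,-6.2,0]
    - [-0.002,0.0162,0,0,0,-6.2,0]

```text
clock: 10.42
eef_pos: [486.7, 25.5, 234.0]
tcp_rot: [-179.9, -0.1, 123.7]
force: [0.3, 0.7, 0.4]
gripper_width: 85.3
```

Request:
step_arm:
  moves:
    - [-0.002,0.0162,0,0,0,-6.2,0]
    - [-0.002,0.0162,0,0,0,-6.2,0]
    - [-0.002,0.0162,0,0,0,-6.2,0]
    - [-0.002,0.0162,0,0,0,-6.2,0]
    - [-0.002,0.0162,0,0,0,-6.2,0]
    - [-0.002,0.0162,0,0,0,-6.2,0]
    - [-0.0015,0.0162,0,0,0,-5.7,0]
    - [0,0,-0.02,0,0,0,0]
    - [0,0,-0.03,0,0,0,0]
    - [0,0,-0.02,0,0,0,0]
    - [0,0,0,0,0,0,0]
    - [0,0,0,0,0,0,0]

```text
clock: 11.42
eef_pos: [473.3, 138.0, 164.3]
tcp_rot: [-179.8, 0.1, 81.1]
force: [-0.1, 0.5, 0.2]
gripper_width: 85.4
```

```bash
python3 - <<'E'
from h import *
d=grab('scene')
u,v=proj(d,[475,138,170]); x0=int(u)-80;y0=int(v)-70
cv2.imwrite('pics/c7.png',cv2.resize(cv2.cvtColor(d['pixels'],cv2.COLOR_RGB2BGR)[y0:y0+130,x0:x0+140],None,fx=4.5,fy=4.5,interpolation=cv2.INTER_CUBIC))
E
```

```text
(no output)
```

View pics/c7.png

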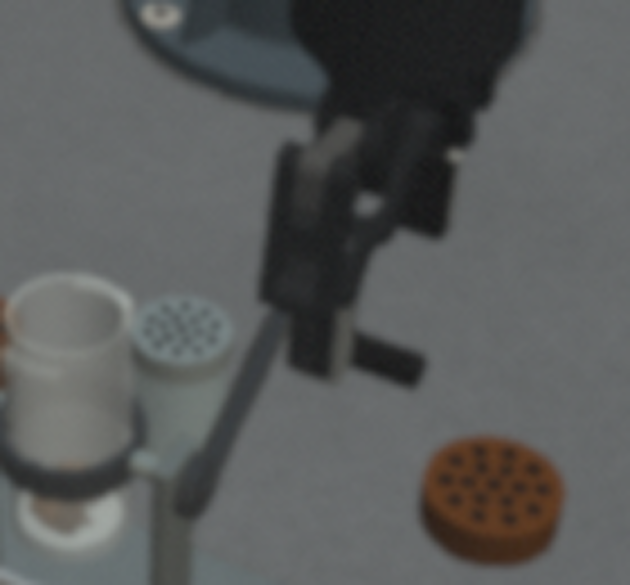

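The fingers straddle the black grip; the near finger is at (325,345) and the grip end sticks out at (410,365). Descending and closing lightly.

Request:
step_arm:
  moves:
    - [0.002,0,-0.01,0,0,0,0]
    - [0,0,-0.012,0,0,0,0]
    - [0,0,-0.006,0,0,0,0]
    - [0,0,0,0,0,0,0.5]
    - [0,0,0,0,0,0,0.7]
    - [0,0,0,0,0,0,1]
    - [0,0,0,0,0,0,1]
    - [0,0,0,0,0,0,1]
    - [0,0,0,0,0,0,1]
    - [0,0,0,0,0,0,1]
    - [0,0,0,0,0,0,1]
    - [0,0,0,0,0,0,1]
  force: 30

```text
clock: 12.47
eef_pos: [477.2, 138.1, 137.8]
tcp_rot: [179.9, -0.0, 81.1]
force: [5.6, -1.7, -0.1]
gripper_width: 12.7
```

```bash
python3 - <<'E'
from h import *
th=np.radians(-8.9); 
for a in range(-60,67,6):
    a2=min(a+6,66); d=70*np.array([np.sin(np.radians(a2))-np.sin(np.radians(a)),np.cos(np.radians(a2))-np.cos(np.radians(a))])
    print(a2,np.round([d[0]*np.cos(th),d[0]*np.sin(th),d[1]],1))
E
```

```text
-54 [ 3.9 -0.6  6.1]
-48 [ 4.6 -0.7  5.7]
-42 [ 5.1 -0.8  5.2]
-36 [ 5.6 -0.9  4.6]
-30 [ 6.1 -1.   4. ]
-24 [ 6.4 -1.   3.3]
-18 [ 6.8 -1.1  2.6]
-12 [ 7.  -1.1  1.9]
-6 [ 7.1 -1.1  1.1]
0 [ 7.2 -1.1  0.4]
6 [ 7.2 -1.1 -0.4]
12 [ 7.1 -1.1 -1.1]
18 [ 7.  -1.1 -1.9]
24 [ 6.8 -1.1 -2.6]
30 [ 6.4 -1.  -3.3]
36 [ 6.1 -1.  -4. ]
42 [ 5.6 -0.9 -4.6]
48 [ 5.1 -0.8 -5.2]
54 [ 4.6 -0.7 -5.7]
60 [ 3.9 -0.6 -6.1]
66 [ 3.3 -0.5 -6.5]
66 [ 0. -0.  0.]
```

Request:
step_arm:
  moves:
    - [0.0039,-0.0006,0.0061,0,0,0,1]
    - [0.0046,-0.0007,0.0057,0,0,0,1]
    - [0.0051,-0.0008,0.0052,0,0,0,1]
    - [0.0056,-0.0009,0.0046,0,0,0,1]
    - [0.0061,-0.001,0.004,0,0,0,1]
    - [0,0,0,0,0,0,1]

```text
clock: 12.97
eef_pos: [502.6, 134.1, 163.6]
tcp_rot: [179.9, -0.0, 81.1]
force: [4.8, 1.0, -1.9]
gripper_width: 12.8
```

Request:
step_arm:
  moves:
    - [0.0064,-0.001,0.0033,0,0,0,1]
    - [0.0068,-0.0011,0.0026,0,0,0,1]
    - [0.007,-0.0011,0.0019,0,0,0,1]
    - [0.0071,-0.0011,0.0011,0,0,0,1]
    - [0.0072,-0.0011,0.0004,0,0,0,1]
    - [0,0,0,0,0,0,1]
    - [0,0,0,0,0,0,1]

```text
clock: 13.55
eef_pos: [537.4, 128.6, 172.7]
tcp_rot: [179.8, -0.0, 81.1]
force: [2.8, 0.6, 3.5]
gripper_width: 12.7
```

```bash
python3 - <<'E'
from h import *
d=grab('scene')
x0,y0=220,90
cv2.imwrite('pics/c8.png',cv2.resize(cv2.cvtColor(d['pixels'],cv2.COLOR_RGB2BGR)[y0:y0+250,x0:x0+250],None,fx=2.3,fy=2.3,interpolation=cv2.INTER_CUBIC))
E
```

```text
(no output)
```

View pics/c8.png

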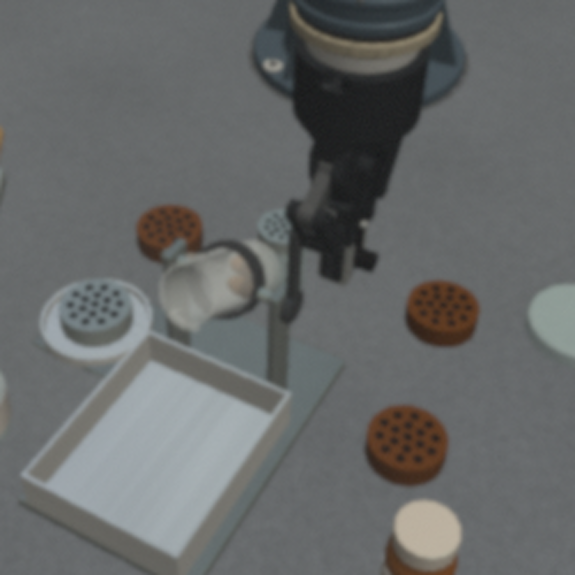

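The jar is tipped by about 60°, with the mouth at (190,300) toward the pan and the acorns still in it at (238,275). Continuing.

Request:
step_arm:
  moves:
    - [0.0072,-0.0011,-0.0004,0,0,0,1]
    - [0.0071,-0.0011,-0.0011,0,0,0,1]
    - [0.007,-0.0011,-0.0019,0,0,0,1]
    - [0.0068,-0.0011,-0.0026,0,0,0,1]
    - [0.0064,-0.001,-0.0033,0,0,0,1]
    - [0.0061,-0.001,-0.004,0,0,0,1]
    - [0.0056,-0.0009,-0.0046,0,0,0,1]
    - [0,0,0,0,0,0,1]

```text
clock: 14.27
eef_pos: [583.7, 121.3, 154.4]
tcp_rot: [179.8, -0.0, 81.1]
force: [6.6, 0.1, 2.2]
gripper_width: 13.1
```

Request:
step_arm:
  moves:
    - [0.0026,-0.0004,-0.0025,0,0,0,1]
    - [0.0025,-0.0004,-0.0027,0,0,0,1]
    - [0.0024,-0.0004,-0.0028,0,0,0,1]
    - [0.0022,-0.0003,-0.0029,0,0,0,1]
    - [0.002,-0.0003,-0.003,0,0,0,1]
    - [0.0019,-0.0003,-0.0031,0,0,0,1]
    - [0.0017,-0.0003,-0.0032,0,0,0,1]
    - [0.0012,-0.0002,-0.0022,0,0,0,1]
    - [0,0,0,0,0,0,1]
    - [0,0,0,0,0,0,1]
    - [0,0,0,0,0,0,1]
    - [0,0,0,0,0,0,1]

```text
clock: 15.27
eef_pos: [599.7, 118.8, 132.2]
tcp_rot: [179.8, -0.0, 81.1]
force: [7.5, 1.2, 2.0]
gripper_width: 13.1
```

```bash
python3 - <<'E'
from h import *
d=grab('scene')
x0,y0=220,90
cv2.imwrite('pics/c9.png',cv2.resize(cv2.cvtColor(d['pixels'],cv2.COLOR_RGB2BGR)[y0:y0+250,x0:x0+250],None,fx=2.3,fy=2.3,interpolation=cv2.INTER_CUBIC))
E
```

```text
(no output)
```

View pics/c9.png

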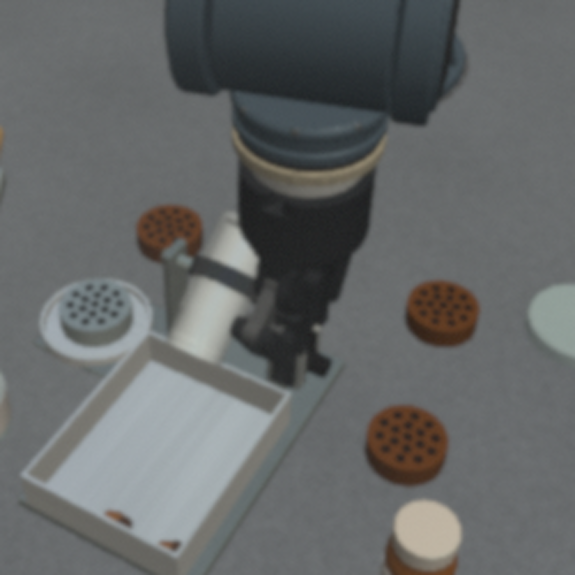

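Both acorns are in the pan, at (118,517) and (170,545), and the jar is empty. I'll nudge the crank the last 2 mm, then let go and withdraw upward.

Request:
step_arm:
  moves:
    - [0.001,0,-0.002,0,0,0,1]
    - [0,0,0,0,0,0,1]
    - [0,0,0,0,0,0,0.6]
    - [0,0,0,0,0,0,0.3]
    - [0,0,0,0,0,0,0]
    - [0,0,0,0,0,0,0]
    - [0,0,0,0,0,0,0]
    - [0,0,0,0,0,0,0]
    - [0,0,0,0,0,0,0]
    - [0,0,0.01,0,0,0,0]
    - [0,0,0.02,0,0,0,0]
    - [0,0,0.02,0,0,0,0]

```text
clock: 16.32
eef_pos: [599.3, 118.8, 180.7]
tcp_rot: [-179.9, 0.0, 81.1]
force: [-0.3, -0.3, -0.0]
gripper_width: 85.2
```

Request:
step_arm:
  moves:
    - [0,0,0.03,0,0,0,0]
    - [0,0,0.03,0,0,0,0]
    - [0,0.02,0.03,0,0,0,0]
    - [-0.02,0.03,0.02,0,0,0,0]
    - [-0.02,0.03,0,0,0,0,0]
    - [-0.02,0.03,0,0,0,0,0]
    - [-0.02,0.03,0,0,0,0,0]
    - [-0.02,0.03,0,0,0,0,0]
    - [-0.02,0.03,0,0,0,0,0]
    - [-0.02,0.03,0,0,0,0,0]
    - [0,0,0,0,0,0,0]
    - [0,0,0,0,0,0,0]

```text
clock: 17.32
eef_pos: [458.6, 350.1, 290.7]
tcp_rot: [180.0, -0.0, 81.2]
force: [0.5, -1.0, -0.2]
gripper_width: 85.1
```

```bash
python3 - <<'E'
from h import *
a=[]
for n,x0,y0 in(('scene',210,130),('top',250,60)):
    d=grab(n)
    a.append(cv2.resize(cv2.cvtColor(d['pixels'],cv2.COLOR_RGB2BGR)[y0:y0+220,x0:x0+200],None,fx=2,fy=2,interpolation=cv2.INTER_CUBIC))
cv2.imwrite('pics/c10.png',np.hstack(a))
E
```

```text
(no output)
```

View pics/c10.png

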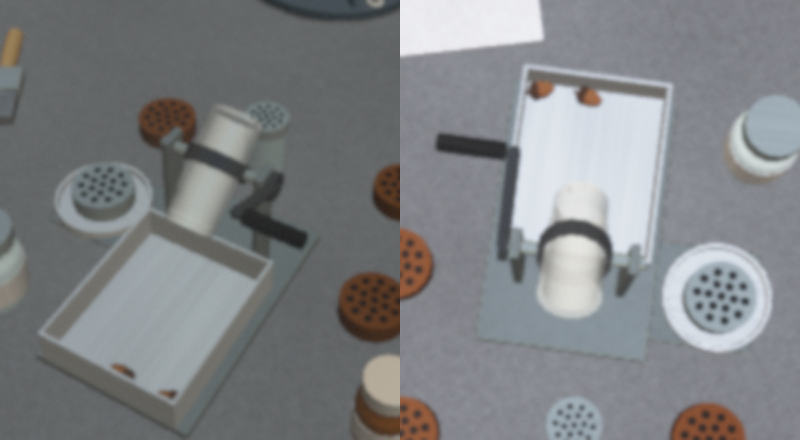

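The top crop shows both acorns in the pan at (540,89) and (590,97), the cap flat in its rest at (720,296), and the jar tipped and left alone. The arm is clear, so I'm handing in.

```bash
python3 - <<'E'
from h import *
print(r.sign_off())
E
```

```text
the job is handed in; nothing more can be done
None
```

The job is done and handed in at about 17.4 s, well under the 59 s limit. I turned the steel cap about 86° anticlockwise and lifted it off with almost no resistance. I laid it flat, right way up, in the round rest, then turned the crank over with the grip between the fingers and let go.

- **Last pictures, both cameras:** both acorns are in the pan, the cap lies flat inside the dish, the jar stays tipped and empty, and the gripper is well clear of everything.
- **Forces:** the tool force at the end of each move stayed at or below about 8 N, and none of the last checks failed.
- **Measurements that disagreed:** the scene view put the stand about 1–3 mm from where the top view did, with errors up to about 7 mm on single points. I went by the top view. The gripper also read 60 mm on the 62 mm cap. Neither caused any trouble.

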